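# Fit a dry chamber's port cover and hold it on its gasket

## Task

Take the rectangular port cover out of the compartment tray and set it, foot down, into the matching frame on top of the white dry chamber. Turn its quarter-turn knob clockwise until the bar lines up with the cover's long sides and the foot drops into the slot below, then press the cover fully home against its springy gasket. Finish while still holding it pressed home, and leave the other parts in the tray where they are.

Things in the scene. Friction and masses are not known exactly. Their poses are not given: they have to be found in the camera images.
- cover: The loose port cover, 0.15 to 0.28 kg with its captive knob in the middle: aluminium plate 84 mm along its x, 110 mm along its y, 6 mm thick, same after a half turn. Starts in any of the four tray compartments, level, foot down, on two ribs, its underside 19 mm above the bench. Origin: centre of the plate's underside; z up.
- knob (a joint): Angle of the bar knob in the cover, rad: 0 when the bar lies along the cover's y (long sides), growing anticlockwise seen from above. Starts between 0.6 and 1.4; end stops at -0.05 and 1.6. Stiff (about 0.04 N m): it stays where it is left. Turn it clockwise from above to reach 0.
- knob_grip (a point): Grip point on the axis of the black bar knob, 30 mm above the cover's origin; turns with the knob: y along the bar, x across its thickness. The upright bar is 12 mm thick and 36 mm long, its top 40 mm above the cover's origin; it stands on a round collar, 30 mm across, whose top is 11 mm above the cover's origin (5 mm above the plate's top face).
- foot (a point): Centre of the lower end of the steel foot under the plate, 12 mm below the cover's origin: 7 mm wide (x), 34 mm long (y), rigid with the knob and parallel to its bar.
- chamber: The dry chamber, a fixed white housing 200 (x) x 220 (y) mm, its deck 90 mm high with the port in the middle; origin: centre of its underside on the bench. Two small black ticks on the deck, along its y axis, mark the slot's direction. A vent boss 12 mm high stands on the deck at x -75, y +85 mm.
- port (a point): Centre of the port on the chamber, 90 mm above the bench, axes as the chamber's: where the cover's origin must be when fully home on its stops. The opening is 90 (x) x 116 (y) mm, inside an aluminium rim that stands straight to 100 mm above the bench, then flares outward at 45 degrees to about 105 mm.
- slot (a point): Mouth of the slot in the steel receptacle in the middle of the port, 86 mm above the bench: 14 mm wide (x), 42 mm long (y, as the chamber's y), 14 mm deep. With the knob unaligned the foot stands on the receptacle, the cover's origin 98 mm above the bench; with the foot in the slot the cover rests on the gasket at 95 mm.
- gasket (a joint): How far the springy black gasket frame inside the port is pressed down, m: 0 up, 0.005 fully home. It pushes back with 5 N at 0, rising to 11 N at 0.005.
- tray: The fixed grey compartment tray, 310 (x) x 330 (y) x 45 mm high, walls 4 mm, 2 by 2 compartments centred at x +-76.5, y +-81.5 mm; origin: centre of its underside on the bench.
- round_cover: Bystander in the tray: a round aluminium cover, 88 mm across, 6 mm thick, with the same kind of knob (top 40 mm above its origin). Origin: centre of the plate's underside.
- seal_ring: Bystander in the tray: black rubber ring, 80 mm across, 10 mm high. Origin: centre of its underside.
- filter: Bystander in the tray: white round filter puck, 72 mm across, 30 mm high. Origin: centre of its underside.
There are look-alikes about, which are no part of the job. Leave any purple, red or turquoise look-alike of the cover alone.

How it is judged (in metres and radians):
On the way, in this order (a step that is already met when the one before it is completed fails the run):
1. the rectangular cover is set level into the port frame (x of cover in the frame of chamber between -0.0045 and 0.0045 m and y of cover in the frame of chamber between -0.0045 and 0.0045 m and angle between the y axis of cover and the y axis of chamber, either way round below 0.1 rad and z of cover in the frame of chamber below 0.103 m).
2. the knob's bar is lined up with the cover's long sides and the foot has dropped into the slot (x of cover in the frame of chamber between -0.0045 and 0.0045 m and y of cover in the frame of chamber between -0.0045 and 0.0045 m and angle between the y axis of cover and the y axis of chamber, either way round below 0.1 rad and value of joint knob below 0.3 rad and z of cover in the frame of chamber below 0.0965 m), for 0.1 s.
At the end, for the whole second after the job is handed in: The cover lies level in the port frame (within 4.5 mm of its centre, 0.1 rad), the bar within 0.30 rad of the cover's long sides, the cover pressed home to within about 1.7 mm (gasket joint above 0.0033), and the robot's fingers still bear on it with more than 3 N, all at rest (x of cover in the frame of chamber between -0.0045 and 0.0045 m and y of cover in the frame of chamber between -0.0045 and 0.0045 m and angle between the y axis of cover and the y axis of chamber, either way round below 0.1 rad and value of joint knob below 0.3 rad and z of cover in the frame of chamber between 0.087 and 0.0917 m and angle between cover's own z axis and vertical below 0.06 rad and value of joint gasket above 0.0033 m and contact force between the fingers and cover above 3 N and linear speed of cover below 0.02 m/s); the arm keeps its last pose, push and grip.
It fails at once if another part in the tray is shifted by more than 30 mm (distance of any of round_cover, seal_ring, filter from where it was at the start of the episode above 0.03 m).
It also fails if it takes over 38 s, if anything falls off the work surface, if the arm or the gripper's body presses on something with over 40 N, if the wrist force passes 120 N, or if a joint passes its speed limit or range.

## Robot

A 6-joint arm with a two-finger parallel gripper is mounted at the origin on the work surface. World frame = base frame: x ahead of the robot, y to its left, z up, the work surface at z = 0. Lengths are in mm, angles in rad, forces in N, time in s.
With the tool pointing down it reaches from about 275 to 1000 mm from the base axis. Payload 8.4 kg.
Tool frame: the origin (TCP) lies between the finger pads; the fingertips stand r.finger_overhang ahead of it and the grasp point (between the pads) is the TCP (r.finger_overhang is the distance from the TCP to the fingertips, in mm); z points along the fingers, y is the line along which they close (so a half turn about z gives the same grasp; the last joint's range is limited). The gripper opens to 85 mm and grips with 20 to 120 N. Pads are 22 mm wide; open, the fingers measure 114 mm over their backs; the gripper's body (76 mm by 85 mm) begins 54 mm behind the grasp point. The pads swing forward as they close: fully open they stand 13 mm farther back than shut.
Start: joints at [1.284, 0.353, 1.633, -0, 1.155, -0.002], TCP at [175.602, 599.827, 250.281] pointing down, gripper open.
Joint ranges: [-2.63, 2.63], [-0.92, 2.1], [0.06, 2.66], [-1.3, 4.44], [0, 2.69], [-3.02, 3.02]. Speed limits (rad/s): [2.22, 2.22, 2.79, 3.14, 3.14, 3.14].

## Interface

Orientations are given as [roll, pitch, yaw] about the fixed x, y, z axes, in that order (R = Rz(yaw) Ry(pitch) Rx(roll)).
In Python, from rig import r, cams, sign_off gives the robot as it stands.
- The arm moves only by the shell command python3 -m crank 'ROWS' [FORCE]. ROWS is JSON, a list of rows, each a list of 7 numbers: the shift along the tool's x, y, z in m, then the turn, a rotation vector about the tool's x, y, z in rad, then the closure, from 0 (fully open) to 1 (shut). In form: [[dx, dy, dz, ax, ay, az, gripper], ...]. A call has 1 to 5 rows; each row is the pose to reach, as a shift and turn from the pose commanded when the call began, along the tool's axes at that moment; what a row does not reach only later rows make up. A row lasts 1/10 s, in which the tool goes at most 50 mm and 8.59 degrees, less where a joint would pass 70% of its speed; a pose out of reach is approached as far as the arm can. A call with a gripper value outside its range is refused whole. The fingers move at their own pace and stop on an object; FORCE is the grip in N (left out, the last holds). Time passes only in rows, so rows that repeat a pose let the fingers close. It gives the time, the measured TCP pose, the force, the opening and the grip force at its end, in the units of the state.
- r.sense(): the state, without advancing time (a new reading comes with each control period).
- cams.grab_frame(name): name is "side" or "top" or "wrist"; returns a dict with "image" (480x640x3 uint8, red, green, blue), "fx", "fy", "cx", "cy" (pixels), "D" ([k1, k2, p1, p2, k3] as OpenCV has them; the pictures are not rectified), "position" and "orientation" of the camera in the world. Camera axes: x right, y down, z forward; pixel columns grow to the right and rows downward; lengths in mm; the calibration is good to about 2 mm. A picture is of the moment at which its call begins. There is no depth.
- sign_off(): hands the job in; it is judged then, once.
The state is a dict: "clock": time; "qpos": joint angles; "qvel": joint speeds; "joint_efforts": joint torques, N m; "eef_pos": TCP position; "tcp_rot": TCP orientation; "contact_force": force on the tool from outside, world axes, zero at the start; "wrist_torque": the same for the moment, N m; "opening": opening from 0.0 (shut) to 1.0 (fully open); "grasp_force": force on a finger pad.
Only numpy, scipy, OpenCV 4.12 (cv2) and the standard library are available. Lean on these libraries where they do the work, as an engineer would, in place of code of your own. Each camera call takes 0.05 s, during which the arm holds its last target. There are 200 camera calls.

## Working session

There is one attempt and no reset: what is moved stays moved. The work goes in short steps, Python scripts to look and compute and a shell command to move; the robot and the scene stay as the last step left them, time stands still between calls to the robot, and variables do not carry over. Pictures are saved under pics/ and viewed, at most 10 in all, crops included, and the job is handed in when it is done.

```bash
ls; mkdir -p pics; cat > h.py <<'E'
import numpy as np, cv2, pickle
from scipy.spatial.transform import Rotation as R
def grab(name, fn=None):
    from rig import cams
    f=cams.grab_frame(name)
    pickle.dump(f,open(f'{name}.pkl','wb'))
    if fn: cv2.imwrite('pics/'+fn, f['image'][:,:,::-1])
    return f
def load(name): return pickle.load(open(f'{name}.pkl','rb'))
def rot(f):
    o=np.array(f['orientation'],float)
    return o if o.shape==(3,3) else R.from_euler('xyz',o).as_matrix()
def K(f): return np.array([[f['fx'],0,f['cx']],[0,f['fy'],f['cy']],[0,0,1.]])
def toplane(f,px,z):
    p=cv2.undistortPoints(np.array(px,float).reshape(-1,1,2),K(f),np.array(f['D'],float)).reshape(-1,2)
    d=np.c_[p,np.ones(len(p))]@rot(f).T
    c=np.array(f['position'],float)
    return c+d*((z-c[2])/d[:,2])[:,None]
def topix(f,P):
    Rm=rot(f); P=np.atleast_2d(np.array(P,float))
    rv=cv2.Rodrigues(Rm.T)[0]; t=-Rm.T@np.array(f['position'],float)
    return cv2.projectPoints(P,rv,t,K(f),np.array(f['D'],float))[0].reshape(-1,2)
E
python3 - <<'E'
from h import *
from rig import r
for n in('top','side'):
    f=grab(n,n+'0.png'); print(n,f['position'],f['orientation'],f['fx'],f['D'])
print(r.sense(), r.finger_overhang)
E
```

```text
pics
top [ 289.79782708 -115.0810113  1103.3193551 ] [-2.98169413 -0.01060265 -1.55820602] 485.1622766484315 [-0.10511378  0.          0.          0.          0.        ]
side [ 412.01402878 -743.56683312  830.58385241] [-2.42852945  0.00762958 -0.02970745] 490.5895239966754 [0.00591372 0.         0.         0.         0.        ]
{'clock': 0.1, 'qpos': array([ 1.28362732e+00,  3.53568241e-01,  1.63407255e+00, -5.97928175e-05,
        1.15519627e+00, -2.43472635e-03]), 'qvel': array([ 0.00041577, -0.0006557 , -0.00117335,  0.00101922,  0.00144786,
        0.00076093]), 'joint_efforts': array([ 1.02550664e-03, -6.06359410e+01, -3.42817497e+01,  1.02552156e-04,
        4.02367717e-03, -5.45880960e-05]), 'eef_pos': array([175.48585619, 599.43138485, 249.63791762]), 'tcp_rot': array([-3.14034812e+00,  5.16428727e-05,  2.85688258e+00]), 'contact_force': array([-0.69098317, -0.10468017, -0.48383572]), 'wrist_torque': array([-0.04875075, -0.05116516,  0.00172199]), 'grasp_force': 0.0, 'opening': 1.0018883045082556} 19.0
```

View pics/top0.png

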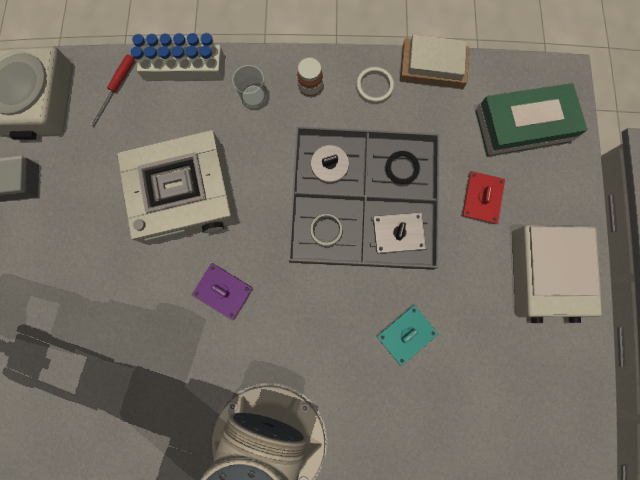

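View pics/side0.png

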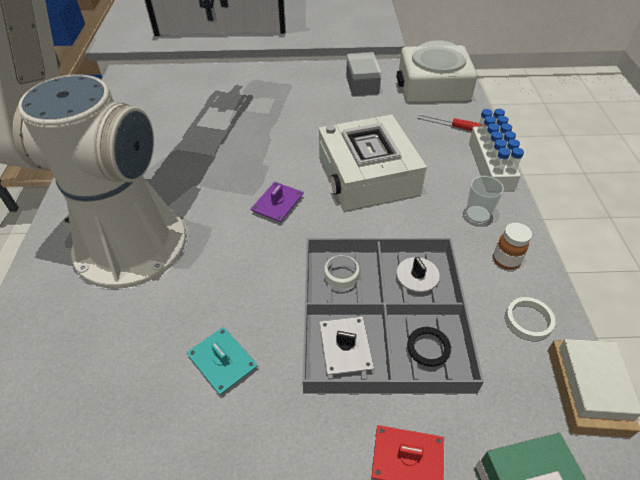

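The side and top views agree. Candidates in the top view:
- Aluminium rectangle with a black knob in the tray (400,232).
- Round cover (329,163).
- Purple (222,291), red (485,197) and turquoise (408,335) look-alikes.

The tray rectangle at (400,232) fits: it is bare aluminium, rectangular and in a compartment. The chamber is at (175,185), with its vent boss at (139,224). I'll confirm in one enlarged crop.

```bash
python3 - <<'E'
from h import *
f=load('top'); im=f['image']
a=cv2.resize(im[195:270,360:440],None,fx=5,fy=5,interpolation=cv2.INTER_CUBIC)
b=cv2.resize(im[125:245,110:240],None,fx=3,fy=3,interpolation=cv2.INTER_CUBIC)
h=max(a.shape[0],b.shape[0]); o=np.zeros((h,a.shape[1]+b.shape[1],3),np.uint8)
o[:a.shape[0],:a.shape[1]]=a;o[:b.shape[0],a.shape[1]:]=b
cv2.imwrite('pics/crop.png',o[:,:,::-1])
# cover plate
roi=np.zeros(im.shape[:2],np.uint8);roi[200:262,370:432]=1
m=((im.min(2)>135)&(roi>0)).astype(np.uint8)
c=max(cv2.findContours(m,0,1)[0],key=cv2.contourArea)
rc=cv2.minAreaRect(c);print(rc,cv2.contourArea(c))
w=toplane(f,cv2.boxPoints(rc),25);print(w.round(1),w.mean(0))
print(np.linalg.norm(w-np.roll(w,-1,0),axis=1))
for i in(0,1):
    d=w[i+1]-w[i];print(np.degrees(np.arctan2(d[1],d[0])))
E
```

```text
((399.2098083496094, 232.1232147216797), (36.004966735839844, 48.32561111450195), 85.42607879638672) 1581.5
[[ 503.5 -228.6   25. ]
 [ 514.2 -339.    25. ]
 [ 431.7 -344.    25. ]
 [ 421.6 -234.9   25. ]] [ 467.73254101 -286.59928409   25.        ]
[110.8711807   82.60369904 109.56430413  82.11726202]
-84.46425148129111
-176.5363962813889
```

View pics/crop.png

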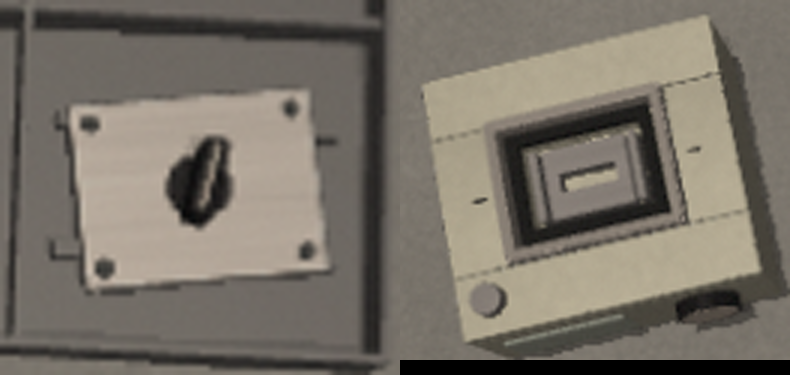

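The crop confirms it: bare aluminium plate, four holes, and a black bar knob roughly across the plate. The chamber ticks sit at about (136.7,192) and (208,174.7) px, and the slot at (173,184).

```bash
cat >> h.py <<'E'
def togo(P,yaw=None):
    "shift in tool axes (m) and turn about tool z to reach world P (mm), yaw"
    from rig import r
    s=r.sense(); Rm=R.from_euler('xyz',s['tcp_rot']).as_matrix()
    d=Rm.T@(np.array(P)-s['eef_pos'])/1000
    print('t',s['clock'],'tcp',s['eef_pos'].round(1),'rpy',s['tcp_rot'].round(4),'q',s['qpos'].round(2),'F',s['contact_force'].round(1),'open',round(s['opening'],3))
    print('shift',d.round(4), 'rotvec', None if yaw is None else R.from_matrix(Rm.T@R.from_euler('xyz',[np.pi,0,yaw]).as_matrix()).as_rotvec().round(4))
E
python3 - <<'E'
from h import *
f=load('top'); im=f['image']
t=toplane(f,[[136.7,192],[208,174.7]],90); d=t[0]-t[1]
print('ticks',t.round(1),t.mean(0).round(1),np.arctan2(d[1],d[0])-np.pi/2)
print('slot',toplane(f,[[173,184.3]],86).round(1))
print('boss',toplane(f,[[139,224.5]],102).round(1))
# rim outer at 105: crop corners
c=[[486,128],[660,86],[687,221],[513,262]]
w=toplane(f,[[110+(x-400)/3,125+y/3] for x,y in c],103);print('rim',w.round(1),w.mean(0).round(1))
# bar: dark blob on plate, top ridge from crop
w=toplane(f,[[360+x/5,195+y/5] for x,y in[[196,215],[219,143]]],57);d=w[1]-w[0]
print('bar',w.round(1),np.arctan2(d[1],d[0]))
togo([530,200,330],2.857)
E
```

```text
ticks [[537.  292.2  90. ]
 [577.1 137.1  90. ]] [557.1 214.6  90. ] 0.25247594904867965
slot [[555.9 214.   86. ]]
boss [[463.3 276.6 102. ]]
rim [[588.1 287.2 103. ]
 [620.3 161.4 103. ]
 [520.7 135.8 103. ]
 [489.6 259.3 103. ]] [554.7 210.9 103. ]
bar [[ 449.2 -281.2   57. ]
 [ 481.4 -291.7   57. ]] -0.31654703377590726
t 0.1 tcp [175.5 599.4 249.6] rpy [-3.1403e+00  1.0000e-04  2.8569e+00] q [ 1.28  0.35  1.63 -0.    1.16 -0.  ] F [-0.7 -0.1 -0.5] open 1.002
shift [-0.4524 -0.2839 -0.08  ] rotvec [-0.0012  0.0001 -0.0001]
```

```bash
python3 -m crank '[[-0.2,-0.126,-0.035,0,0,0,0],[-0.2,-0.126,-0.035,0,0,0,0],[-0.2,-0.126,-0.035,0,0,0,0],[-0.2,-0.126,-0.035,0,0,0,0],[-0.2,-0.126,-0.035,0,0,0,0]]'
python3 -m crank '[[-0.2,-0.126,-0.035,0,0,0,0],[-0.2,-0.126,-0.035,0,0,0,0],[-0.2,-0.126,-0.035,0,0,0,0],[-0.2,-0.126,-0.035,0,0,0,0],[-0.2,-0.126,-0.035,0,0,0,0]]'
python3 -c "
from h import *
togo([530,200,330],2.857)
f=grab('wrist','w1.png');print(f['position'],f['orientation'],f['fx'])"
```

```text
clock: 0.6
eef_pos: [333.3, 420.5, 285.5]
tcp_rot: [-3.141, 0.0, 2.856]
contact_force: [0.8, 0.2, -0.4]
opening: 1.002
grasp_force: 0.0
clock: 1.1
eef_pos: [490.1, 243.3, 320.6]
tcp_rot: [-3.141, 0.0, 2.856]
contact_force: [0.1, 0.3, 0.4]
opening: 1.0
grasp_force: 0.0
t 1.1 tcp [490.1 243.3 320.6] rpy [-3.1414e+00  4.0000e-04  2.8559e+00] q [ 0.46  0.17  1.72 -0.    1.25 -0.83] F [0.1 0.3 0.4] open 1.0
shift [-0.0505 -0.0303 -0.0094] rotvec [-0.0002  0.0004 -0.0011]
[418.77894437 263.68931923 445.66641229] [2.84611142e+00 1.09871531e-03 1.28372280e+00] 369.4664571007546
```

View pics/w1.png

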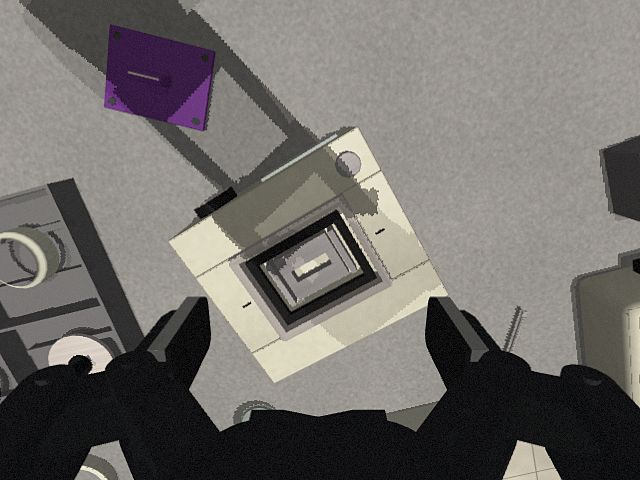

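Wrist view: the chamber is whole in frame, with ticks at (247,305) and (379,231), slot at (311,264), and the black gasket frame around it.

```bash
python3 - <<'E'
from h import *
f=load('wrist'); im=f['image']
def blob(x0,y0,x1,y1,cond):
    m=np.zeros(im.shape[:2],np.uint8);m[y0:y1,x0:x1]=cond(im[y0:y1,x0:x1]);return m
tk=[]
for x,y in((247,305),(379,231)):
    m=blob(x-9,y-7,x+9,y+7,lambda a:a.max(2)<90)
    ys,xs=np.nonzero(m);tk.append((xs.mean(),ys.mean()))
t=toplane(f,tk,90);d=t[1]-t[0];print(tk,t.round(1),t.mean(0),np.arctan2(d[1],d[0])-np.pi/2)
m=blob(235,200,390,340,lambda a:a.max(2)<60)
c=max(cv2.findContours(m,0,1)[0],key=cv2.contourArea);rc=cv2.minAreaRect(c)
w=toplane(f,cv2.boxPoints(rc),95);print(rc,w.round(1),w.mean(0),np.linalg.norm(w-np.roll(w,-1,0),axis=1))
for i in(0,1):
    d=w[i+1]-w[i];print(np.arctan2(d[1],d[0])%(np.pi/2))
m=blob(285,245,335,285,lambda a:a.min(2)>185)
c=max(cv2.findContours(m,0,1)[0],key=cv2.contourArea);rc=cv2.minAreaRect(c);print('slot',rc,toplane(f,[rc[0]],72))
togo([530,-200,260],2.80)
E
```

```text
[(np.float64(246.64285714285714), np.float64(304.57142857142856)), (np.float64(379.5263157894737), np.float64(231.05263157894737))] [[578.  137.1  90. ]
 [538.3 292.9  90. ]] [558.17597422 214.96104289  90.        ] 0.24948558025053402
((310.43170166015625, 269.75238037109375), (79.31430053710938, 108.03693389892578), 60.15406799316406) [[529.8 152.3  95. ]
 [502.8 258.7  95. ]
 [584.3 278.2  95. ]
 [616.9 166.2  95. ]] [558.45668816 213.8347886   95.        ] [109.83026983  83.76377787 116.74586392  88.20622076]
0.2487108589110547
0.235346356912855
slot ((308.4411926269531, 265.73529052734375), (7.545937538146973, 16.806861877441406), 59.036251068115234) [[560.80775465 210.93858694  72.        ]]
t 1.15 tcp [493.3 240.3 321.4] rpy [-3.1406  0.0038  2.8548] q [ 0.45  0.17  1.72 -0.    1.25 -0.83] F [ 2.9 -2.2  0.2] open 1.003
shift [-0.1595 -0.4119  0.0624] rotvec [-0.0009  0.0038  0.0548]
```

```bash
python3 -m crank '[[-0.036,-0.24,0.03,0,0,0,0.3],[-0.036,-0.24,0.03,0,0,0,0.3],[-0.036,-0.24,0.03,0,0,0,0.3],[-0.036,-0.24,0.03,0,0,0,0.3],[-0.036,-0.24,0.03,0,0,0,0.3]]'
python3 -m crank '[[-0.036,-0.24,0.03,0,0,0,0.3],[-0.036,-0.24,0.03,0,0,0,0.3],[-0.036,-0.24,0.03,0,0,0,0.3],[-0.036,-0.24,0.03,0,0,0,0.3],[-0.036,-0.24,0.03,0,0,0,0.3]]'
python3 -m crank '[[0,0,0,0,0,0,0.3],[0,0,0,0,0,0,0.3]]'
python3 -c "
from h import *
f=grab('wrist','w2.png')
togo([465,-286,120],2.857)"
```

```text
clock: 1.65
eef_pos: [454.8, 3.2, 289.9]
tcp_rot: [-3.141, -0.0, 2.857]
contact_force: [0.4, 0.2, -0.4]
opening: 0.701
grasp_force: 0.0
clock: 2.15
eef_pos: [422.0, -237.4, 259.9]
tcp_rot: [-3.142, -0.0, 2.856]
contact_force: [0.3, -0.7, -0.3]
opening: 0.698
grasp_force: 0.0
clock: 2.35
eef_pos: [422.3, -235.9, 259.8]
tcp_rot: [3.141, -0.001, 2.854]
contact_force: [0.1, -0.2, 0.9]
opening: 0.697
grasp_force: 0.0
t 2.4 tcp [ 422.6 -235.   260. ] rpy [ 3.1410e+00 -9.0000e-04  2.8557e+00] q [-0.51  0.12  1.92  0.    1.11 -1.8 ] F [ 0.3 -0.2 -0.5] open 0.701
shift [-0.0552 -0.037   0.1399] rotvec [ 0.0006 -0.0009 -0.0013]
```

View pics/w2.png

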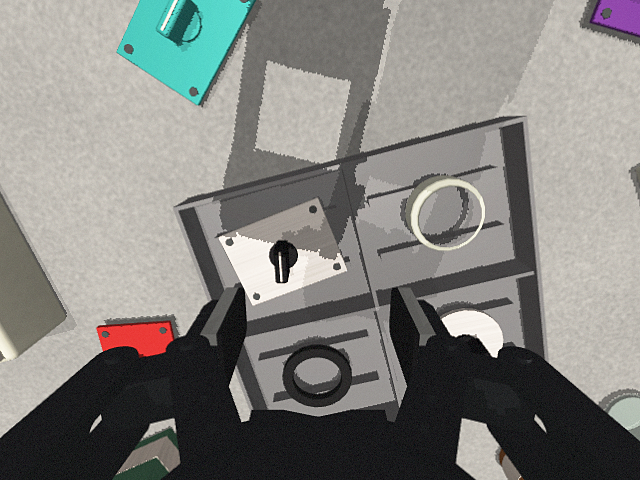

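The cover's holes are at (313,210), (230,242), (257,296) and (337,266). The bar top runs from about (283,247) to (281,282).

```bash
python3 - <<'E'
from h import *
f=load('wrist'); im=f['image']
H=[]
for x,y in((313,210),(230,242),(257,296),(337,266)):
    a=im[y-7:y+8,x-7:x+8].max(2).astype(float); w=np.clip(np.median(a)-25-a,0,None)
    yy,xx=np.mgrid[y-7:y+8,x-7:x+8]; H.append(((xx*w).sum()/w.sum(),(yy*w).sum()/w.sum()))
w=toplane(f,H,25);print(np.round(H,1),w.round(1),w.mean(0))
for a,b in((0,1),(3,2),(1,2),(0,3)):
    d=w[b]-w[a];print(np.linalg.norm(d).round(1),np.arctan2(d[1],d[0]).round(3))
m=np.zeros(im.shape[:2],np.uint8);m[232:290,262:305]=im[232:290,262:305].max(2)<70
m2=np.zeros_like(m);m2[238:290,270:296]=im[238:290,270:296].max(2)>100
cv2.imwrite('pics/knob.png',cv2.resize(im[225:295,250:310,::-1],None,fx=8,fy=8,interpolation=2))
E
```

```text
[[312.6 208.9]
 [229.2 240.5]
 [256.5 296.9]
 [337.4 265.9]] [[ 430.4 -244.4   25. ]
 [ 437.8 -335.9   25. ]
 [ 506.  -330.1   25. ]
 [ 496.2 -237.1   25. ]] [ 467.57002103 -286.88697887   25.        ]
91.9 -1.49
93.5 -1.466
68.5 0.085
66.2 0.11
```

View pics/knob.png

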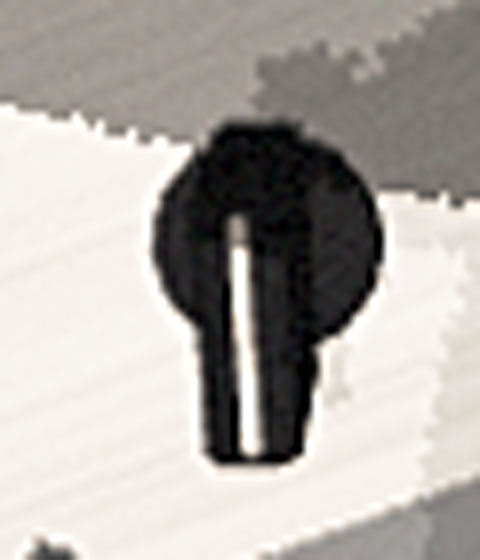

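The bar's white top line runs from pixel (279.6,252.5) to (281.6,281.9).

```bash
python3 - <<'E'
from h import *
f=load('wrist')
w=toplane(f,[[279.6,252.5],[281.6,281.9]],59);d=w[1]-w[0];print(w,np.arctan2(d[1],d[0]))
print(topix(f,[[467.6,-286.9,59]]))
togo([467.6,-286.8,110],2.81)
E
```

```text
[[ 454.12415586 -283.36523064   59.        ]
 [ 483.16761743 -290.92831617   59.        ]] -0.25474811544959897
[[280.51433752 266.33086084]]
t 2.4 tcp [ 422.6 -235.   260. ] rpy [ 3.1410e+00 -9.0000e-04  2.8557e+00] q [-0.51  0.12  1.92  0.    1.11 -1.8 ] F [ 0.3 -0.2 -0.5] open 0.701
shift [-0.0579 -0.0371  0.1499] rotvec [ 0.0006 -0.0009  0.0457]
```

```bash
python3 -m crank '[[-0.03,-0.018,0.04,0,0,-0.03,0.4],[-0.058,-0.037,0.075,0,0,-0.03,0.4],[-0.058,-0.037,0.12,0,0,-0.03,0.4],[-0.058,-0.037,0.15,0,0,-0.03,0.4],[-0.058,-0.037,0.15,0,0,-0.03,0.4]]'
python3 -c "
from h import *
togo([468,-287,51],2.887)"
```

```text
clock: 2.9
eef_pos: [466.2, -284.0, 106.6]
tcp_rot: [3.139, -0.007, 2.889]
contact_force: [0.2, -0.7, 0.7]
opening: 0.604
grasp_force: 0.0
t 2.9 tcp [ 466.2 -284.   106.6] rpy [ 3.1391 -0.0074  2.8887] q [-0.55  0.42  1.91  0.    0.82 -1.87] F [ 0.2 -0.7  0.7] open 0.604
shift [-0.0029 -0.0026  0.0555] rotvec [ 0.0025 -0.0074  0.0017]
```

```bash
python3 -m crank '[[0,0,0.02,0,0,0,0.4],[0,0,0.04,0,0,0,0.4],[0,0,0.054,0,0,0,0.4],[0,0,0.056,0,0,0,0.4],[0,0,0.056,0,0,0,0.4]]'
python3 -c "
from h import *
togo([468,-287,51],2.887)"
```

```text
clock: 3.4
eef_pos: [468.7, -286.9, 55.1]
tcp_rot: [-3.141, 0.001, 2.887]
contact_force: [-0.6, -0.3, 0.3]
opening: 0.597
grasp_force: 0.0
t 3.4 tcp [ 468.7 -286.9   55.1] rpy [-3.1415e+00  5.0000e-04  2.8874e+00] q [-0.55  0.5   1.93  0.    0.71 -1.87] F [-0.6 -0.3  0.3] open 0.597
shift [ 0.0007 -0.0003  0.0041] rotvec [-0.0001  0.0005  0.0004]
```

```bash
python3 -m crank '[[0,0,0.004,0,0,0,0.4],[0,0,0.004,0,0,0,1],[0,0,0.004,0,0,0,1],[0,0,0.004,0,0,0,1],[0,0,0.004,0,0,0,1]]' 70
python3 -m crank '[[0,0,0,0,0,0,1],[0,0,-0.005,0,0,0,1],[0,0,-0.02,0,0,0,1],[0,0,-0.05,0,0,0,1],[0,0,-0.09,0,0,0,1]]'
```

```text
clock: 3.9
eef_pos: [468.4, -287.3, 50.8]
tcp_rot: [-3.141, 0.001, 2.887]
contact_force: [-1.0, 0.9, 5.7]
opening: 0.127
grasp_force: 68.3
clock: 4.4
eef_pos: [467.0, -286.4, 140.7]
tcp_rot: [3.141, -0.003, 2.887]
contact_force: [0.8, -0.3, -1.9]
opening: 0.126
grasp_force: 68.3
```

```bash
python3 -m crank '[[0,0.03,-0.035,0,0,0,1],[0.006,0.075,-0.06,0,0,0,1],[0.01,0.12,-0.06,0,0,0,1],[0.014,0.165,-0.06,0,0,0,1],[0.017,0.21,-0.06,0,0,0,1]]'
python3 -m crank '[[0.004,0.045,0,0,0,0,1],[0.007,0.09,0,0,0,0,1],[0.01,0.135,0,0,0,0,1],[0.013,0.175,0,0,0,0,1],[0.016,0.21,0,0,0,0,1]]'
python3 -m crank '[[0.002,0.04,0,0,0,-0.05,1],[0.003,0.068,0,0,0,-0.1,1],[0.004,0.083,0,0,0,-0.15,1],[0.004,0.085,0,0,0,-0.15,1],[0.004,0.085,0,0,0,-0.15,1]]'
python3 -c "
from h import *
f=grab('wrist','w3.png')
f=grab('top','t3.png')
f=grab('side','s3.png')
togo([557.8,214.5,150],3.04)"
```

```text
clock: 4.9
eef_pos: [504.6, -78.0, 201.7]
tcp_rot: [3.141, 0.001, 2.886]
contact_force: [0.5, -0.5, -3.3]
opening: 0.127
grasp_force: 68.6
clock: 5.4
eef_pos: [542.1, 129.8, 201.3]
tcp_rot: [3.141, 0.001, 2.888]
contact_force: [0.3, -0.9, -1.7]
opening: 0.127
grasp_force: 68.6
clock: 5.9
eef_pos: [559.3, 210.4, 200.5]
tcp_rot: [-3.141, -0.0, 3.036]
contact_force: [0.5, 0.3, -1.9]
opening: 0.124
grasp_force: 68.6
t 6.05 tcp [559.4 209.6 200.4] rpy [-3.1411e+00 -4.0000e-04  3.0351e+00] q [ 0.36  0.36  1.74 -0.    1.04 -1.11] F [ 0.4 -0.6 -2.6] open 0.12
shift [0.0021 0.0047 0.0504] rotvec [-0.0005 -0.0004 -0.0049]
```

View pics/w3.png

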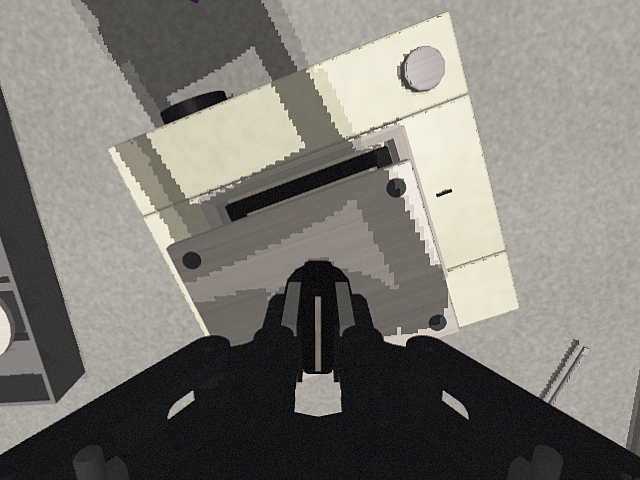

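The wrist view shows the cover held level. Its holes are at (191,260), (396,187) and (437,322), and one tick shows at (444,192).

```bash
python3 - <<'E'
from h import *
f=load('wrist'); im=f['image']
H=[]
for x,y in((191,260),(396,187),(437,322)):
    a=im[y-12:y+13,x-12:x+13].max(2).astype(float); w=(a<75)*1.
    yy,xx=np.mgrid[y-12:y+13,x-12:x+13]; H.append(((xx*w).sum()/w.sum(),(yy*w).sum()/w.sum()))
w=toplane(f,H,174.6);print(np.round(H,1),w.round(1))
c=(w[0]+w[2])/2;print('centre',c)
d=w[1]-w[0];print(np.linalg.norm(d),np.arctan2(d[1],d[0])-np.pi/2)
d=w[2]-w[1];print(np.linalg.norm(d),np.arctan2(d[1],d[0]))
print('tick',toplane(f,[[444,192]],90),topix(f,[[538.1,292.7,90]]))
E
```

```text
[[191.3 260. ]
 [394.2 188. ]
 [436.8 322.3]] [[537.6 156.4 174.6]
 [515.2 246.1 174.6]
 [579.8 262.7 174.6]]
centre [558.68026753 209.54745523 174.6       ]
92.4312966018669 0.24418649266853976
66.64891290949575 0.25259152589911715
tick [[537.85924949 293.74470113  90.        ]] [[442.37763695 192.53592927]]
```

```bash
python3 -m crank '[[0.0014,0.0053,0.01,0,0,0,1],[0.0014,0.0053,0.03,0,0,0,1],[0.0014,0.0053,0.05,0,0,0,1],[0.0014,0.0053,0.056,0,0,0,1],[0.0014,0.0053,0.056,0,0,0,1]]'
python3 -c "
from h import *
f=grab('wrist','w4.png')
togo([557.8,214.5,130],3.04)"
```

```text
clock: 6.55
eef_pos: [558.1, 215.8, 143.1]
tcp_rot: [-3.141, -0.002, 3.036]
contact_force: [-0.3, -0.5, -2.9]
opening: 0.128
grasp_force: 68.6
t 6.6 tcp [558.7 216.1 144. ] rpy [-3.1412e+00 -8.0000e-04  3.0363e+00] q [ 0.37  0.43  1.78  0.    0.93 -1.1 ] F [ 0.3  0.4 -2.6] open 0.128
shift [ 0.0007 -0.0017  0.014 ] rotvec [-0.0004 -0.0008 -0.0037]
```

View pics/w4.png

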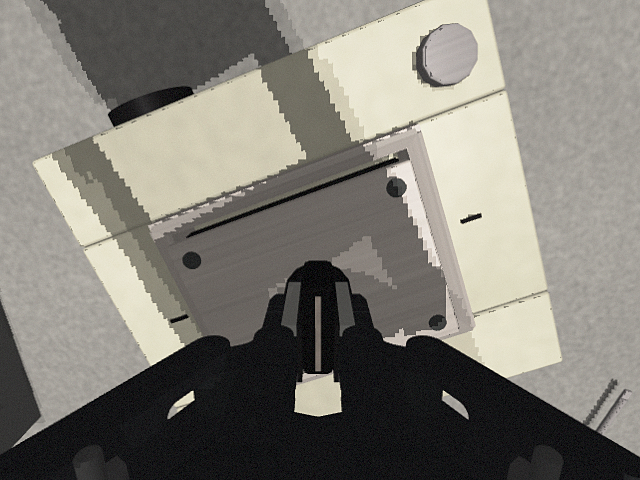

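Both ticks now show, at (471,217) and about (179,319), along with holes (191,260), (396,187) and (437,322). I'll compare the cover with the port directly in this frame.

```bash
python3 - <<'E'
from h import *
f=load('wrist')
w=toplane(f,[[191.3,260],[394.8,188],[436.8,322.3]],117.8);c=(w[0]+w[2])/2
t=toplane(f,[[471,217.5],[179.5,319]],90);d=t[0]-t[1]
print('cover',c,'ticks',t.round(1),t.mean(0),np.linalg.norm(d),np.arctan2(d[1],d[0])-np.pi/2)
print('diff port-cover',t.mean(0)-c)
y=d/np.linalg.norm(d); p=t[0]-80*y; print('from right tick only',p-c)
E
```

```text
cover [557.04174003 214.95764006 117.8       ] ticks [[538.1 293.9  90. ]
 [578.6 137.3  90. ]] [558.32566556 215.59301359  90.        ] 161.7962079537607 0.25310081225598746
diff port-cover [  1.28392553   0.63537352 -27.8       ]
from right tick only [  1.05903385   1.50486446 -27.8       ]
```

```bash
python3 -m crank '[[-0.001,0.0009,0.003,0,0,0,1],[-0.001,0.0009,0.006,0,0,0,1],[-0.001,0.0009,0.009,0,0,0,1],[-0.001,0.0009,0.012,0,0,0,1],[-0.001,0.0009,0.0135,0,0,0,1]]'
python3 -m crank '[[0,0,0.0005,0,0,0,1],[0,0,0.001,0,0,0,1],[0,0,0.001,0,0,0,1]]'
```

```text
clock: 7.1
eef_pos: [559.8, 217.1, 130.5]
tcp_rot: [-3.141, -0.0, 3.037]
contact_force: [-0.4, -0.7, -2.1]
opening: 0.122
grasp_force: 68.6
clock: 7.4
eef_pos: [560.0, 217.1, 129.9]
tcp_rot: [3.142, 0.0, 3.037]
contact_force: [0.6, -0.5, -2.3]
opening: 0.127
grasp_force: 68.9
```

```bash
python3 -m crank '[[0,0,0.0005,0,0,0,1],[0,0,0.001,0,0,0,1],[0,0,0.001,0,0,0,1]]'
python3 -m crank '[[0,0,0.0005,0,0,0,1],[0,0,0.001,0,0,0,1],[0,0,0.001,0,0,0,1]]'
```

```text
clock: 7.7
eef_pos: [560.1, 217.2, 129.8]
tcp_rot: [3.141, 0.0, 3.037]
contact_force: [-3.1, -1.4, 8.0]
opening: 0.128
grasp_force: 70.3
clock: 8.0
eef_pos: [560.1, 217.2, 129.7]
tcp_rot: [3.141, 0.001, 3.037]
contact_force: [-6.9, -3.5, 16.6]
opening: 0.124
grasp_force: 71.7
```

```bash
python3 -m crank '[[0,0,-0.001,0,0,0.13,1],[0,0,-0.001,0,0,0.26,1],[0,0,-0.001,0,0,0.39,1],[0,0,-0.001,0,0,0.52,1],[0,0,-0.001,0,0,0.65,1]]'
python3 -m crank '[[0,0,0,0,0,0.13,1],[0,0,0,0,0,0.26,1],[0,0,0,0,0,0.39,1],[0,0,0,0,0,0.5,1],[0,0,0,0,0,0.57,1]]'
python3 -m crank '[[0,0,0,0,0,0,1],[0,0,0,0,0,0,1]]'
python3 -c "
from h import *
f=grab('wrist','w5.png')
togo([559,215,127],1.8)
from rig import r
print(r.sense()['wrist_torque'])"
```

```text
clock: 8.5
eef_pos: [560.6, 217.2, 129.8]
tcp_rot: [3.14, 0.001, 2.382]
contact_force: [-0.8, -0.8, 4.6]
opening: 0.126
grasp_force: 69.8
clock: 9.0
eef_pos: [560.0, 217.2, 129.0]
tcp_rot: [3.141, -0.0, 1.812]
contact_force: [-1.4, 1.1, -2.8]
opening: 0.126
grasp_force: 68.7
clock: 9.2
eef_pos: [559.9, 217.1, 128.7]
tcp_rot: [3.142, -0.0, 1.819]
contact_force: [-0.1, 0.2, -2.3]
opening: 0.125
grasp_force: 68.7
t 9.25 tcp [559.9 217.1 128.7] rpy [3.1416 0.     1.8188] q [ 0.37  0.45  1.79 -0.    0.9   0.12] F [ 0.1  0.6 -1.7] open 0.133
shift [-0.0018 -0.0014  0.0017] rotvec [0.     0.     0.0188]
[ 0.00911294  0.01504249 -0.01430132]
```

View pics/w5.png

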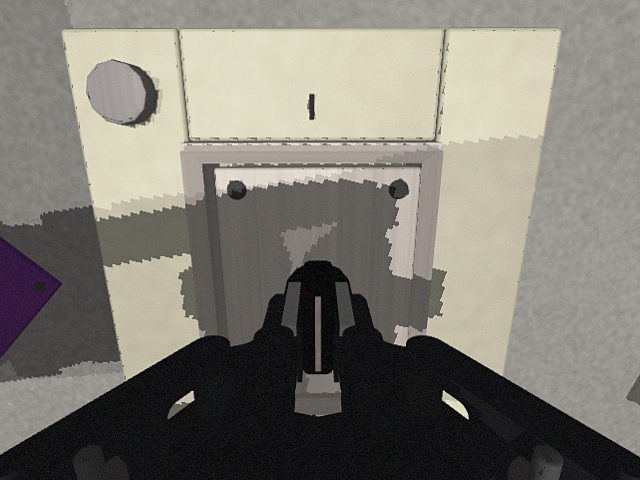

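The bar is now parallel to the cover's long sides, the cover is square in the rim, and the tick is at (311,106). I'll press down in steps.

```bash
python3 -m crank '[[0,0,0.001,0,0,0,1],[0,0,0.002,0,0,0,1],[0,0,0.003,0,0,0,1],[0,0,0.004,0,0,0,1],[0,0,0.004,0,0,0,1]]'
python3 -m crank '[[0,0,0.001,0,0,0,1],[0,0,0.002,0,0,0,1],[0,0,0.003,0,0,0,1],[0,0,0.003,0,0,0,1],[0,0,0.003,0,0,0,1]]'
```

```text
clock: 9.75
eef_pos: [560.0, 217.2, 125.0]
tcp_rot: [3.141, -0.0, 1.817]
contact_force: [-1.9, -0.6, 4.0]
opening: 0.129
grasp_force: 69.7
clock: 10.25
eef_pos: [560.1, 217.2, 122.3]
tcp_rot: [3.141, -0.0, 1.817]
contact_force: [-3.5, -1.5, 7.8]
opening: 0.125
grasp_force: 70.2
```

```bash
python3 -m crank '[[0,0,0.001,0,0,0,1],[0,0,0.002,0,0,0,1],[0,0,0.0025,0,0,0,1],[0,0,0.0025,0,0,0,1],[0,0,0.0025,0,0,0,1]]'
python3 - <<'E'
from h import *
from rig import r
f=grab('wrist'); s=r.sense(); im=f['image']
cv2.imwrite('pics/w6.png',im[:,:,::-1])
print(s['eef_pos'],s['contact_force'],s['tcp_rot'])
E
```

```text
clock: 10.75
eef_pos: [560.1, 217.2, 121.7]
tcp_rot: [3.141, -0.0, 1.817]
contact_force: [-9.1, -3.8, 24.9]
opening: 0.129
grasp_force: 73.0
[560.14918754 217.18506118 121.66498925] [-8.48235088 -3.50754394 25.87224015] [ 3.14072047e+00 -8.84470745e-05  1.81684141e+00]
```

View pics/w6.png

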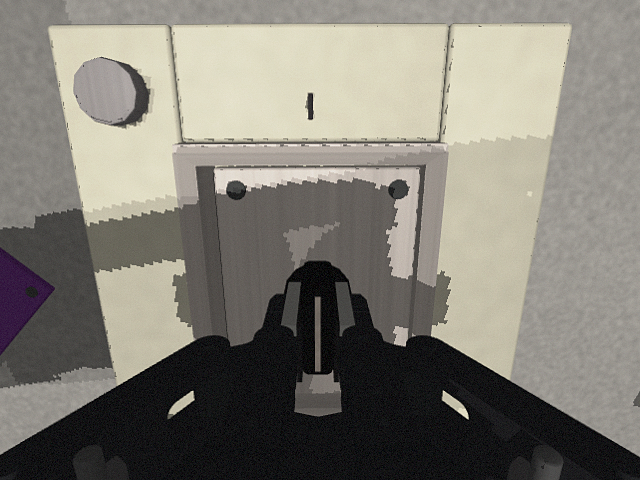

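The cover is square and seated. TCP z of 121.7 puts the cover origin at about 90 mm, on the hard stop, with about 25 N held. The rim clearance keeps it within 3 mm of centre.

```bash
python3 -c "
from rig import sign_off
print(sign_off())"
```

```text
the job is handed in; nothing more can be done
None
```

The rectangular cover is in the chamber port, its knob turned in line with the long sides, and it was still held on its stops with about 25 N when I handed in at about 11 s; no verdict came back.

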